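# Press the amber flask down on the press-to-run grinder and hold it

### The job

Pick up the amber flask, set it upright in the red sprung ring on top of the grinder base, and press it all the way down against the springs so that the grinder would run. Keep pressing: finish while still holding the flask down, without letting it rise. Leave the green flask and everything else on the worktop where it stands.

Things in the scene. Friction and masses are not known exactly. Their poses are not given: they have to be found in the camera images.
- amber_centre (a point): round-bellied amber (brown-orange) glass flask, closed, 124 mm tall, standing upright on its flat foot. Heights are from the underside: foot 36 mm across, belly widest (74 mm) at 32 mm, shoulder up to 66 mm, then a plain round steel neck 34 mm across from 66 to 112 mm (grip it here), then a black cap 38 mm across up to 124 mm. Mass 0.17 to 0.35 kg. This point is on its axis half-way up, 62 mm above the underside; z is its axis, up
- green_centre (a point): the other flask, same shape, of green glass; leave it alone. This point is on its axis half-way up, 62 mm above the underside
- grinder_axis (a point): the grinder base, fixed to the worktop: a black round base 136 mm across and 52 mm tall with a steel skirt up to 70 mm. This point is on its vertical axis at the top of the black base, 52 mm above the worktop
- ring_top (a point): red ring on springs above the grinder base, 94 mm across with a 60 mm hole, 10 mm thick. This point is the centre of its top face, 90 mm above the worktop when up. The flask's belly rests on the hole's edge, its underside then about 12 mm below this point (its centre point about 50 mm above it)
- ring (a joint): how far the ring is pressed down, m: 0 up, 0.016 at its stop. It starts to give at about 5 N and needs about 12 N at the stop, the flask's own weight included; the weight alone does not press it down, and it springs up when let go
- pepper_mill: dark wooden pepper mill, 48 mm across, 112 mm tall; a bystander, leave it alone. Origin at the centre of its underside
- salt_mill: pale wooden salt mill, 48 mm across, 112 mm tall; a bystander, leave it alone. Origin at the centre of its underside
- mug: blue mug, 80 mm across, 90 mm tall; a bystander, leave it alone. Origin at the centre of its underside
- ramekin: white bowl, 90 mm across, 45 mm tall; a bystander, leave it alone. Origin at the centre of its underside
- jar: small closed jar with a steel cap, 60 mm across, 80 mm tall; a bystander, leave it alone. Origin at the centre of its underside
- spoon: spoon lying flat, about 200 mm long; a bystander, leave it alone. Origin at the centre of its underside
Not all that is in view belongs to the job. Of the things that look like the part that bears grinder_axis, the smaller one is meant.

How it is judged (in metres and radians):
On the way:
1. the amber flask is lifted clear of the worktop, upright (height (world z) of amber_centre above 0.1 m and angle between amber_centre's own z axis and vertical below 0.5 rad), for 0.1 s.
At the end, for the whole second after the job is handed in: still held pressed down: ring at least 12 of 16 mm down, amber flask seated in it (axes within 10 mm, within 9 degrees of upright, centre 42 to 58 mm above the ring top), bearing on the ring with over 5 N, touched by the robot with over 2 N, at rest (value of joint ring above 0.012 m and horizontal distance between amber_centre and grinder_axis below 0.01 m and z of amber_centre in the frame of ring_top between 0.042 and 0.058 m and angle between amber_centre's own z axis and vertical below 0.15 rad and contact force between amber and ring above 5 N and contact force between any of the fingers, the arm and amber above 2 N and linear speed of amber below 0.02 m/s); the arm keeps its last pose, push and grip.
It fails at once if the green flask or another bystander is shifted by more than 3 cm (distance of any of green_centre, pepper_mill, salt_mill, mug, ramekin, jar, spoon from where it was at the start of the episode above 0.03 m).
It also fails if it takes over 42 s, if anything falls off the work surface, if the arm or the gripper's body presses on something with over 40 N, if the wrist force passes 120 N, or if a joint passes its speed limit or range.

### The arm

A 6-joint arm with a two-finger parallel gripper is mounted at the origin on the work surface. World frame = base frame: x ahead of the robot, y to its left, z up, the work surface at z = 0. Lengths are in m, angles in degrees, forces in N, time in s.
With the tool pointing down it reaches from about 0.4 to 0.825 m from the base axis. Payload 7 kg.
Tool frame: the origin (TCP) lies midway between the tips of the shut fingers; the grasp point (between the pads) lies 19 mm behind it; z points along the fingers, y is the line along which they close (so a half turn about z gives the same grasp; the last joint's range is limited). The gripper opens to 88 mm and grips with 3 to 60 N. Pads are 19 mm wide; open, the fingers measure 130 mm over their backs; the gripper's body (78 mm by 193 mm) begins 47 mm behind the grasp point.
Start: joints at [93.57, 20.546, 0.682, 0, -70.136, -16.507], TCP at [0.151, 0.658, 0.227] pointing down, gripper open.
Joint ranges: [-176.03, 176.03], [-82.01, 121.73], [-58.28, 71.71], [-173.87, 95.51], [-174.79, -0.11], [-173.66, 173.66]. Speed limits (degrees/s): [136.94, 136.94, 172.46, 180, 180, 180].

### API

Orientations are given as [roll, pitch, yaw] about the fixed x, y, z axes, in that order (R = Rz(yaw) Ry(pitch) Rx(roll)).
In Python, from plant import r gives the robot as it stands. The module is installed in compiled form; this text tells all that it offers.
- The arm moves only by the tool play_rows, never from a script. Its argument "rows" is a list of rows, each an object with "slide": the shift along the tool's x, y, z as a fraction of full scale, a list of three; "delta_rot": the turn, a rotation vector about the tool's x, y, z as a fraction of full scale, a list of three; "fingers": the opening, from -1 (shut) to 1 (fully open). In form: [{"slide": [x, y, z], "delta_rot": [rx, ry, rz], "fingers": fingers}, ...]. A call has 1 to 8 rows; each row shifts and turns the commanded pose from where the row before left it, along the tool's axes as they then stand; what a row does not reach is not made up. Full scale, the value 1, is 0.15 m for a shift and 0.08 rad for a turn. A row lasts 1/8 s, in which the tool goes at most 62.5 mm and 10.7 degrees, less where a joint would pass 70% of its speed; a pose out of reach is approached as far as the arm can. A call with a number of a shift or a turn outside -1 to 1 is refused whole. A call with a gripper value outside its range is refused whole. The fingers move at their own pace and stop on an object; "squeeze" is the grip in N (left out, the last holds). Time passes only in rows, so rows that do not move let the fingers close. It gives the time, the measured TCP pose, the force, the opening and the grip force at its end, in the units of the state.
- r.get_state(): the state, without advancing time (a new reading comes with each control period).
- r.capture(name): name is "scene" or "top"; returns a dict with "image" (480x640x3 uint8, blue, green, red), "fx", "fy", "cx", "cy" (pixels), "distortion" ([k1, k2, p1, p2, k3] as OpenCV has them; the pictures are not rectified), "R" (3x3) and "t" (3): a world point X has camera coordinates R X + t. Camera axes: x right, y down, z forward; pixel columns grow to the right and rows downward; lengths in m; the calibration is good to about 2 mm. A picture is of the moment at which its call begins. There is no depth.
- r.close_job(): hands the job in; it is judged then, once.
The state is a dict: "time_s": time; "joints": joint angles; "qd": joint speeds; "joint_torque": joint torques, N m; "tcp_pos": TCP position; "eef_rot": TCP orientation; "contact_force": force on the tool from outside, world axes, zero at the start; "moment": the same for the moment, N m; "gripper_width": finger opening in m; "gripper_force": force on a finger pad.
Only numpy, scipy, OpenCV 4.12 (cv2) and the standard library are available. Lean on these libraries where they do the work, as an engineer would, in place of code of your own. Each camera call takes 0.05 s, during which the arm holds its last target. There are 200 camera calls.

## Working session

There is one attempt and no reset: what is moved stays moved. The work goes in short steps, Python scripts to look and compute and a tool call to move; the robot and the scene stay as the last step left them, time stands still between calls to the robot, and variables do not carry over. Pictures are saved under pics/ and viewed, at most 10 in all, crops included, and the job is handed in when it is done.

Besides the shell and the picture viewer there is one more tool, called after "Call:" by a JSON object that holds its "op" and its "data". play_rows: Moves the arm, as the interface text tells. Shift numbers are shares of 0.15 m and turn numbers shares of 0.08 rad, none past 1 either way. Its arguments: {"type":"object","properties":{"rows":{"type":"array"},"squeeze":{"type":"number"}},"required":["rows"]}

```bash
mkdir -p pics
python3 - <<'E'
from plant import r
import cv2,pickle
d={}
for n in("scene","top"):
    c=r.capture(n);d[n]=c;cv2.imwrite(f"pics/{n}0.png",c["image"])
    print(n,c["fx"],c["cx"],c["cy"],c["distortion"],c["R"],c["t"])
pickle.dump(d,open("c0.pkl","wb"))
s=r.get_state();print(s)
E
```

```text
scene 571.2417800414021 318.90745408088645 231.31941055186573 [-0.08048669  0.          0.          0.          0.        ] [[ 0.81097835  0.58497304  0.01098485]
 [ 0.46429936 -0.63203107 -0.62045373]
 [-0.35600594  0.5082748  -0.78416612]] [-0.43986827 -0.2012096   1.51513039]
top 498.8658104857977 326.2824862845829 239.90401484904612 [-0.09208766  0.          0.          0.          0.        ] [[-0.01370033 -0.99986536 -0.00903128]
 [-0.99893006  0.01408539 -0.04404918]
 [ 0.04417046  0.00841813 -0.99898854]] [0.02650579 0.55785557 1.29355799]
{'time_s': 0.1, 'joints': array([ 9.35697577e+01,  2.05861575e+01,  6.39704174e-01, -1.96007441e-02,
       -7.01354360e+01, -1.65061408e+01]), 'qd': array([ 0.00199526,  0.02225125,  0.01462813,  0.1284685 ,  0.10293184,
       -0.09337281]), 'joint_torque': array([-1.35780218e-03, -5.84165025e+01,  2.93749130e+01,  7.01555684e+00,
        1.01764721e-02, -4.92874153e-05]), 'tcp_pos': array([0.15103684, 0.65743841, 0.22572893]), 'eef_rot': array([ 1.79916249e+02, -5.60092658e-03, -1.29430524e+01]), 'contact_force': array([ 0.19237829, -0.27649714,  0.47433953]), 'moment': array([ 0.00208377, -0.02346708, -0.02097289]), 'gripper_force': 0.0, 'gripper_width': 0.08773222141725906}
```

View pics/scene0.png

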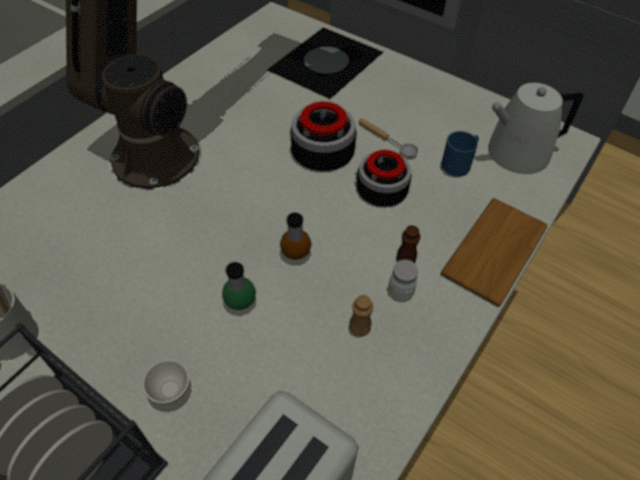

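View pics/top0.png

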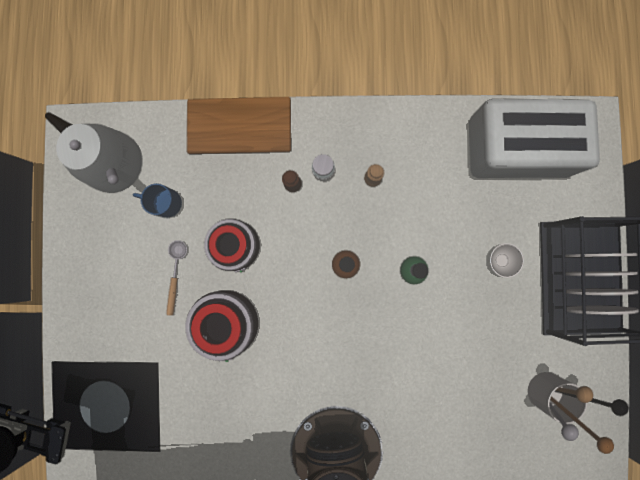

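The scene view shows the amber flask at about (295,240), its cap at (295,219), and the smaller red ring at (386,163). In the top view the flask is at (346,264) and the small ring at (230,245). The green flask is about 14 cm to the right of the amber one.

```bash
cat > h.py <<'E'
import cv2,numpy as np
def ray(c,uv,z):
    K=np.array([[c["fx"],0,c["cx"]],[0,c["fy"],c["cy"]],[0,0,1]])
    p=cv2.undistortPoints(np.array([[uv]],float),K,np.array(c["distortion"]))[0,0]
    R=np.array(c["R"]);o=-R.T@np.array(c["t"]);d=R.T@np.array([p[0],p[1],1])
    return (o+d*(z-o[2])/d[2])[:2]
def blob(img,box,f):
    x0,y0,x1,y1=box;s=img[y0:y1,x0:x1]
    m=f(cv2.cvtColor(s,cv2.COLOR_BGR2HSV).astype(int)).astype(np.uint8)
    n,l,st,ce=cv2.connectedComponentsWithStats(m)
    i=1+np.argmax(st[1:,4]);cs,_=cv2.findContours((l==i).astype(np.uint8),0,2)
    return max(cs,key=cv2.contourArea)+np.array([x0,y0]),st[i,4]
red=lambda h:((h[...,0]<6)|(h[...,0]>174))&(h[...,1]>150)&(h[...,2]>80)
amb=lambda h:(h[...,0]>4)&(h[...,0]<20)&(h[...,1]>110)
blk=lambda h:(h[...,2]<45)
E
python3 - <<'E'
import pickle;from h import *
d=pickle.load(open("c0.pkl","rb"))
for n,box in(("top",(200,212,262,275)),("scene",(355,140,415,205))):
    k,a=blob(d[n]["image"],box,red);e=cv2.fitEllipse(k);print(n,"ring",e,a,ray(d[n],e[0],.09))
for n,box in(("top",(325,243,368,285)),("scene",(270,205,325,270))):
    k,a=blob(d[n]["image"],box,amb);e=cv2.minEnclosingCircle(k);print(n,"amber",e,cv2.boundingRect(k),a,ray(d[n],e[0],.032))
k,a=blob(d["scene"]["image"],(280,205,310,232),blk);b=cv2.boundingRect(k);print("cap",b,a,ray(d["scene"],(b[0]+b[2]/2-.5,b[1]+b[3]/2-.5),.118))
v=np.hstack([cv2.resize(d["scene"]["image"][195:275,255:335],(400,400),interpolation=0),cv2.resize(d["top"]["image"][225:305,306:386],(400,400),interpolation=0)])
cv2.imwrite("pics/z.png",v)
E
```

```text
top ring ((227.0704345703125, 243.8660430908203), (35.86201095581055, 36.2242431640625), 44.041015625) 587 [0.54838743 0.26375254]
scene ring ((385.63372802734375, 163.13877868652344), (25.662914276123047, 37.077186584472656), 96.26934814453125) 467 [0.55255749 0.26044652]Traceback (most recent call last):
  File "<stdin>", line 6, in <module>
  File "h.py", line 11, in blob
    i=1+np.argmax(st[1:,4]);cs,_=cv2.findContours((l==i).astype(np.uint8),0,2)
        ~~~~~~~~~^^^^^^^^^^
    return _wrapfunc(a, 'argmax', axis=axis, out=out, **kwds)
    return bound(*args, **kwds)
ValueError: attempt to get argmax of an empty sequence
```

Run:
```python
import pickle;from h import *
d=pickle.load(open("c0.pkl","rb"))
for n in d: print(n,"cam",-np.array(d[n]["R"]).T@np.array(d[n]["t"]))
h=cv2.cvtColor(d["top"]["image"],cv2.COLOR_BGR2HSV)
print(h[264,328:366].tolist())
amb=lambda h:(h[...,1]>60)
for n,box in(("top",(325,243,368,285)),("scene",(270,205,325,270))):
    k,a=blob(d[n]["image"],box,amb);e=cv2.minEnclosingCircle(k);print(n,"amber",e,cv2.fitEllipse(k),cv2.boundingRect(k),a,ray(d[n],e[0],.032))
k,a=blob(d["scene"]["image"],(280,205,310,232),blk);b=cv2.boundingRect(k);print("cap",b,a,ray(d["scene"],(b[0]+b[2]/2-.5,b[1]+b[3]/2-.5),.118))
v=np.hstack([cv2.resize(d["scene"]["image"][195:275,255:335],(400,400),interpolation=0),cv2.resize(d["top"]["image"][225:305,306:386],(400,400),interpolation=0)])
v2=np.hstack([cv2.resize(d["scene"]["image"][130:210,345:425],(400,400),interpolation=0),cv2.resize(d["top"]["image"][205:285,190:270],(400,400),interpolation=0)])
cv2.imwrite("pics/z.png",cv2.resize(np.vstack([v,v2]),(600,600),interpolation=0))
```

```text
scene cam [ 0.98954054 -0.63996224  1.06810456]
top cam [0.50048479 0.00775527 1.31706207]
[[26, 11, 170], [23, 13, 173], [23, 13, 178], [20, 14, 166], [12, 61, 84], [11, 98, 81], [11, 90, 88], [12, 100, 89], [12, 100, 94], [12, 104, 96], [11, 98, 91], [11, 31, 66], [60, 4, 64], [30, 8, 64], [20, 12, 65], [10, 12, 64], [15, 8, 63], [15, 15, 66], [15, 8, 64], [30, 4, 63], [20, 12, 65], [0, 8, 64], [30, 4, 63], [15, 8, 63], [20, 12, 65], [30, 4, 62], [11, 41, 69], [11, 99, 93], [12, 98, 91], [11, 89, 86], [12, 89, 80], [13, 59, 90], [20, 22, 137], [23, 11, 179], [23, 13, 178], [23, 12, 171], [23, 12, 168], [23, 12, 168]]
top amber ((345.4615478515625, 264.0), 13.498722076416016) ((345.49041748046875, 263.9570617675781), (26.136804580688477, 26.519880294799805), 77.72562408447266) (332, 251, 27, 27) 384 [ 0.49455232 -0.0299125 ]
scene amber ((295.0909118652344, 244.09091186523438), 15.68501091003418) ((295.0687561035156, 245.12405395507812), (28.159658432006836, 30.32961082458496), 89.77002716064453) (280, 231, 31, 29) 611 [ 0.49719023 -0.03043284]
cap (287, 213, 15, 16) 193 [ 0.49761924 -0.03178917]
```

View pics/z.png

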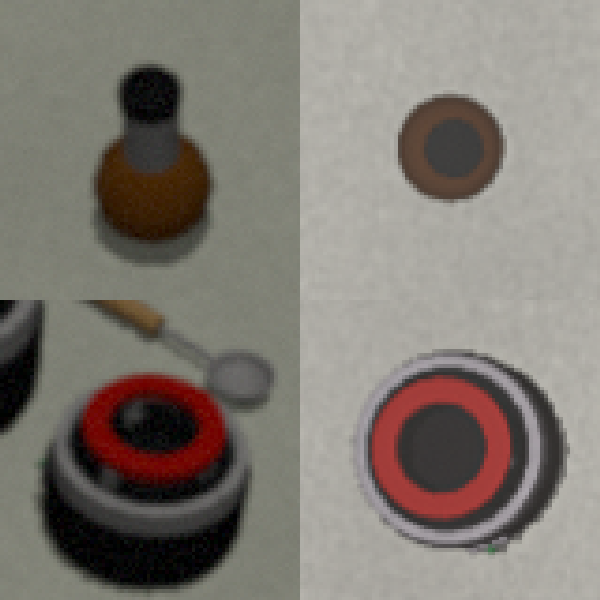

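Call:
{"op": "play_rows", "data": {"rows": [{"slide": [0.2, 0.25, 0], "delta_rot": [0, 0, 0], "fingers": 1}, {"slide": [0.2, 0.25, 0], "delta_rot": [0, 0, 0], "fingers": 1}, {"slide": [0.2, 0.25, 0], "delta_rot": [0, 0, 0], "fingers": 1}, {"slide": [0.2, 0.25, 0], "delta_rot": [0, 0, 0], "fingers": 1}, {"slide": [0.2, 0.25, 0], "delta_rot": [0, 0, 0], "fingers": 1}, {"slide": [0.2, 0.25, 0], "delta_rot": [0, 0, 0], "fingers": 1}, {"slide": [0.2, 0.25, 0], "delta_rot": [0, 0, 0], "fingers": 1}, {"slide": [0.2, 0.25, 0], "delta_rot": [0, 0, 0], "fingers": 1}], "squeeze": 50}}

```text
time_s: 1.1
tcp_pos: [0.3181, 0.3101, 0.2264]
eef_rot: [180.0, 0.0, -12.9]
contact_force: [-0.1, 0.1, 0.1]
gripper_width: 0.0879
gripper_force: 0.0
```

Call:
{"op": "play_rows", "data": {"rows": [{"slide": [0.21, 0.245, 0], "delta_rot": [0, 0, 0], "fingers": 1}, {"slide": [0.21, 0.245, 0], "delta_rot": [0, 0, 0], "fingers": 1}, {"slide": [0.21, 0.245, 0], "delta_rot": [0, 0, 0], "fingers": 1}, {"slide": [0.21, 0.245, 0], "delta_rot": [0, 0, 0], "fingers": 1}, {"slide": [0.21, 0.245, 0], "delta_rot": [0, 0, 0], "fingers": 1}, {"slide": [0.21, 0.245, 0], "delta_rot": [0, 0, 0], "fingers": 1}, {"slide": [0.2, 0.235, 0], "delta_rot": [0, 0, 0], "fingers": 1}, {"slide": [0.2, 0.235, 0], "delta_rot": [0, 0, 0], "fingers": 1}]}}

```text
time_s: 2.1
tcp_pos: [0.4958, -0.0292, 0.2264]
eef_rot: [-180.0, 0.0, -12.9]
contact_force: [0.5, 1.1, -0.1]
gripper_width: 0.0873
gripper_force: 0.0
```

Call:
{"op": "play_rows", "data": {"rows": [{"slide": [0, 0, 0], "delta_rot": [0, 0, 0], "fingers": 1}, {"slide": [0, 0, 0], "delta_rot": [0, 0, 0], "fingers": 1}]}}

```text
time_s: 2.35
tcp_pos: [0.495, -0.0278, 0.2261]
eef_rot: [180.0, 0.1, -13.0]
contact_force: [-0.9, 0.2, -0.6]
gripper_width: 0.0875
gripper_force: 0.0
```

Call:
{"op": "play_rows", "data": {"rows": [{"slide": [0.01, 0.016, 0.1], "delta_rot": [0, 0, 0], "fingers": 1}, {"slide": [0, 0, 0.2], "delta_rot": [0, 0, 0], "fingers": 1}, {"slide": [0, 0, 0.2], "delta_rot": [0, 0, 0], "fingers": 1}, {"slide": [0, 0, 0.2], "delta_rot": [0, 0, 0], "fingers": 1}, {"slide": [0, 0, 0.2], "delta_rot": [0, 0, 0], "fingers": 1}, {"slide": [0, 0, 0.1], "delta_rot": [0, 0, 0], "fingers": 1}, {"slide": [0, 0, 0], "delta_rot": [0, 0, 0], "fingers": 1}]}}

```text
time_s: 3.22
tcp_pos: [0.4955, -0.0301, 0.0756]
eef_rot: [179.9, 0.1, -12.9]
contact_force: [1.3, 0.2, 0.1]
gripper_width: 0.0876
gripper_force: 0.0
```

Run:
```python
from plant import r
import cv2,numpy as np
a=r.capture("scene")["image"][150:290,215:375];b=r.capture("top")["image"][200:320,266:426]
cv2.imwrite("pics/g.png",np.hstack([cv2.resize(a,(400,350)),cv2.resize(b,(400,350))]))
```

```text
(no output)
```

View pics/g.png

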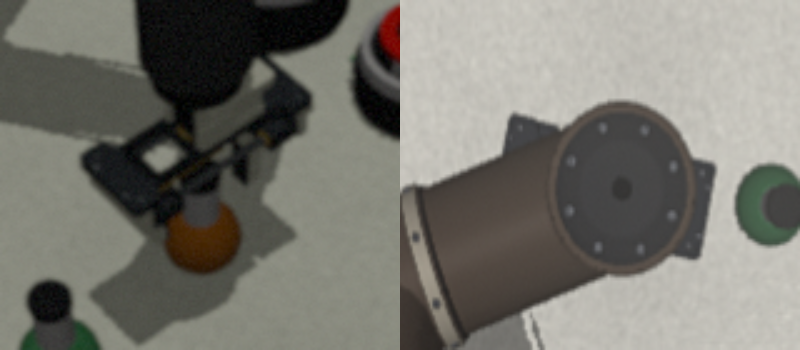

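The crop shows the flask neck at about (200,205), between the open fingers, with the green flask clear of the gripper. Next I close the fingers.

Call:
{"op": "play_rows", "data": {"rows": [{"slide": [0, 0, 0], "delta_rot": [0, 0, 0], "fingers": -1}, {"slide": [0, 0, 0], "delta_rot": [0, 0, 0], "fingers": -1}, {"slide": [0, 0, 0], "delta_rot": [0, 0, 0], "fingers": -1}, {"slide": [0, 0, 0], "delta_rot": [0, 0, 0], "fingers": -1}, {"slide": [0, 0, 0], "delta_rot": [0, 0, 0], "fingers": -1}, {"slide": [0, 0, 0], "delta_rot": [0, 0, 0], "fingers": -1}]}}

```text
time_s: 4.08
tcp_pos: [0.4963, -0.0304, 0.0766]
eef_rot: [180.0, -0.0, -12.9]
contact_force: [-0.4, -0.2, 1.1]
gripper_width: 0.0367
gripper_force: 50.0
```

Call:
{"op": "play_rows", "data": {"rows": [{"slide": [0, 0, -0.08], "delta_rot": [0, 0, 0], "fingers": -1}, {"slide": [0, 0, -0.16], "delta_rot": [0, 0, 0], "fingers": -1}, {"slide": [0, 0, -0.16], "delta_rot": [0, 0, 0], "fingers": -1}, {"slide": [0, 0, -0.16], "delta_rot": [0, 0, 0], "fingers": -1}, {"slide": [0, 0, -0.16], "delta_rot": [0, 0, 0], "fingers": -1}, {"slide": [0, 0, -0.08], "delta_rot": [0, 0, 0], "fingers": -1}, {"slide": [0, 0, 0], "delta_rot": [0, 0, 0], "fingers": -1}]}}

```text
time_s: 4.95
tcp_pos: [0.4965, -0.0302, 0.1972]
eef_rot: [-179.9, -0.1, -12.9]
contact_force: [0.3, -0.4, -3.3]
gripper_width: 0.0364
gripper_force: 50.0
```

Call:
{"op": "play_rows", "data": {"rows": [{"slide": [-0.01, -0.12, 0], "delta_rot": [0, 0, 0], "fingers": -1}, {"slide": [-0.01, -0.22, 0], "delta_rot": [0, 0, 0], "fingers": -1}, {"slide": [-0.015, -0.3, 0], "delta_rot": [0, 0, 0], "fingers": -1}, {"slide": [-0.015, -0.35, 0], "delta_rot": [0, 0, 0], "fingers": -1}, {"slide": [-0.015, -0.35, 0], "delta_rot": [0, 0, 0], "fingers": -1}, {"slide": [-0.012, -0.3, 0], "delta_rot": [0, 0, 0], "fingers": -1}, {"slide": [-0.01, -0.22, 0], "delta_rot": [0, 0, 0], "fingers": -1}, {"slide": [-0.01, -0.12, 0], "delta_rot": [0, 0, 0], "fingers": -1}]}}

```text
time_s: 5.95
tcp_pos: [0.548, 0.2646, 0.1948]
eef_rot: [179.9, 0.1, -12.9]
contact_force: [0.0, 0.2, -3.0]
gripper_width: 0.0363
gripper_force: 50.0
```

Call:
{"op": "play_rows", "data": {"rows": [{"slide": [0, 0, 0], "delta_rot": [0, 0, 0], "fingers": -1}, {"slide": [0, 0, 0], "delta_rot": [0, 0, 0], "fingers": -1}, {"slide": [0, 0, 0], "delta_rot": [0, 0, 0], "fingers": -1}]}}

```text
time_s: 6.32
tcp_pos: [0.5485, 0.2615, 0.1966]
eef_rot: [180.0, 0.0, -13.0]
contact_force: [-0.7, 0.1, -3.5]
gripper_width: 0.0367
gripper_force: 50.0
```

Run:
```python
from plant import r
import cv2,numpy as np,pickle
from h import *
c=r.capture("scene");a=c["image"];t=r.capture("top")["image"]
pickle.dump(c,open("c1.pkl","wb"))
am=lambda h:(h[...,1]>150)&(h[...,0]>6)&(h[...,0]<20)
k,n=blob(a,(340,80,430,190),am);b=cv2.boundingRect(k);print(b,n,cv2.minEnclosingCircle(k))
uv=cv2.minEnclosingCircle(k)[0];print(ray(c,uv,.1966-.0756+.032))
print(r.get_state()["tcp_pos"],r.get_state()["contact_force"])
cv2.imwrite("pics/h.png",np.hstack([cv2.resize(a[90:210,315:455],(420,360)),cv2.resize(t[190:310,160:280],(360,360))]))
```

```text
(373, 134, 29, 26) 540 ((387.5, 144.5), 15.572511672973633)
[0.55195551 0.25762408]
[0.54866875 0.26165646 0.19681806] [-1.12317164  0.57919569 -3.10064054]
```

View pics/h.png

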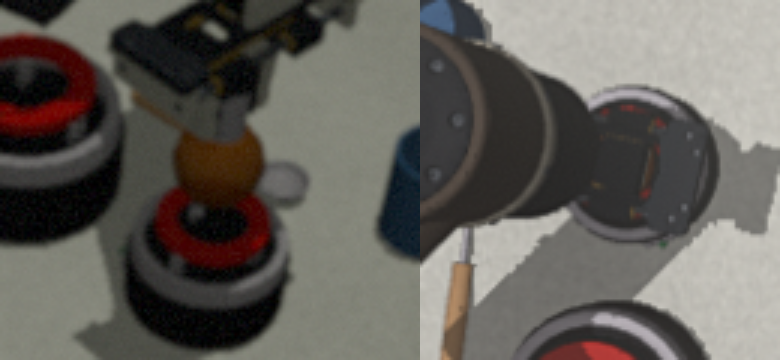

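The flask hangs above the ring, with its belly at (220,165) over the hole at (215,225) in the left crop, and it is about centred. I'll shift it 1.5 mm in y and lower it.

Call:
{"op": "play_rows", "data": {"rows": [{"slide": [0, -0.01, 0], "delta_rot": [0, 0, 0], "fingers": -1}, {"slide": [0, 0, 0.07], "delta_rot": [0, 0, 0], "fingers": -1}, {"slide": [0, 0, 0.07], "delta_rot": [0, 0, 0], "fingers": -1}, {"slide": [0, 0, 0.05], "delta_rot": [0, 0, 0], "fingers": -1}, {"slide": [0, 0, 0.05], "delta_rot": [0, 0, 0], "fingers": -1}, {"slide": [0, 0, 0.03], "delta_rot": [0, 0, 0], "fingers": -1}, {"slide": [0, 0, 0], "delta_rot": [0, 0, 0], "fingers": -1}, {"slide": [0, 0, 0], "delta_rot": [0, 0, 0], "fingers": -1}], "squeeze": 60}}

```text
time_s: 7.42
tcp_pos: [0.5491, 0.264, 0.1563]
eef_rot: [-180.0, -0.0, -12.9]
contact_force: [-0.1, -1.2, -3.2]
gripper_width: 0.0362
gripper_force: 60.0
```

Call:
{"op": "play_rows", "data": {"rows": [{"slide": [0, 0, 0.015], "delta_rot": [0, 0, 0], "fingers": -1}, {"slide": [0, 0, 0.015], "delta_rot": [0, 0, 0], "fingers": -1}, {"slide": [0, 0, 0.015], "delta_rot": [0, 0, 0], "fingers": -1}, {"slide": [0, 0, 0], "delta_rot": [0, 0, 0], "fingers": -1}, {"slide": [0, 0, 0], "delta_rot": [0, 0, 0], "fingers": -1}]}}

```text
time_s: 8.05
tcp_pos: [0.5493, 0.264, 0.1497]
eef_rot: [-180.0, -0.0, -12.9]
contact_force: [0.5, -1.6, 3.4]
gripper_width: 0.0363
gripper_force: 60.0
```

Call:
{"op": "play_rows", "data": {"rows": [{"slide": [0, 0, 0.02], "delta_rot": [0, 0, 0], "fingers": -1}, {"slide": [0, 0, 0.02], "delta_rot": [0, 0, 0], "fingers": -1}, {"slide": [0, 0, 0.02], "delta_rot": [0, 0, 0], "fingers": -1}, {"slide": [0, 0, 0], "delta_rot": [0, 0, 0], "fingers": -1}, {"slide": [0, 0, 0], "delta_rot": [0, 0, 0], "fingers": -1}, {"slide": [0, 0, 0], "delta_rot": [0, 0, 0], "fingers": -1}]}}

```text
time_s: 8.8
tcp_pos: [0.5496, 0.2639, 0.1412]
eef_rot: [-180.0, -0.1, -12.9]
contact_force: [-0.3, -2.2, 8.5]
gripper_width: 0.0371
gripper_force: 60.0
```

Call:
{"op": "play_rows", "data": {"rows": [{"slide": [0, 0, 0.015], "delta_rot": [0, 0, 0], "fingers": -1}, {"slide": [0, 0, 0.015], "delta_rot": [0, 0, 0], "fingers": -1}, {"slide": [0, 0, 0], "delta_rot": [0, 0, 0], "fingers": -1}, {"slide": [0, 0, 0], "delta_rot": [0, 0, 0], "fingers": -1}, {"slide": [0, 0, 0], "delta_rot": [0, 0, 0], "fingers": -1}]}}

```text
time_s: 9.43
tcp_pos: [0.55, 0.264, 0.1376]
eef_rot: [-179.9, -0.1, -12.9]
contact_force: [-2.0, -2.8, 12.3]
gripper_width: 0.0362
gripper_force: 60.0
```

Call:
{"op": "play_rows", "data": {"rows": [{"slide": [0, 0, 0.015], "delta_rot": [0, 0, 0], "fingers": -1}, {"slide": [0, 0, 0], "delta_rot": [0, 0, 0], "fingers": -1}, {"slide": [0, 0, 0], "delta_rot": [0, 0, 0], "fingers": -1}, {"slide": [0, 0, 0], "delta_rot": [0, 0, 0], "fingers": -1}, {"slide": [0, 0, 0], "delta_rot": [0, 0, 0], "fingers": -1}]}}

```text
time_s: 10.05
tcp_pos: [0.5508, 0.264, 0.1374]
eef_rot: [-179.9, -0.2, -12.9]
contact_force: [-3.6, -5.3, 22.5]
gripper_width: 0.0365
gripper_force: 60.0
```

Run:
```python
from plant import r
import cv2,numpy as np
from h import *
c=r.capture("scene");a=c["image"]
k,n=blob(a,(355,130,415,210),red);print(cv2.fitEllipse(k))
am=lambda h:(h[...,1]>150)&(h[...,0]>6)&(h[...,0]<20)
k,n=blob(a,(340,80,430,190),am);print(cv2.boundingRect(k))
s=r.get_state();print(s["tcp_pos"],s["contact_force"],s["moment"])
cv2.imwrite("pics/p.png",cv2.resize(a[90:210,315:455],(700,600)))
```

```text
((400.79998779296875, 174.39999389648438), (1.7709826231002808, 3.732330083847046), 35.78252410888672)
(371, 152, 31, 24)
[0.55079809 0.26405389 0.13733529] [-2.82979422 -5.10012386 23.39020769] [-2.08217361  1.18096264 -0.04448516]
```

View pics/p.png

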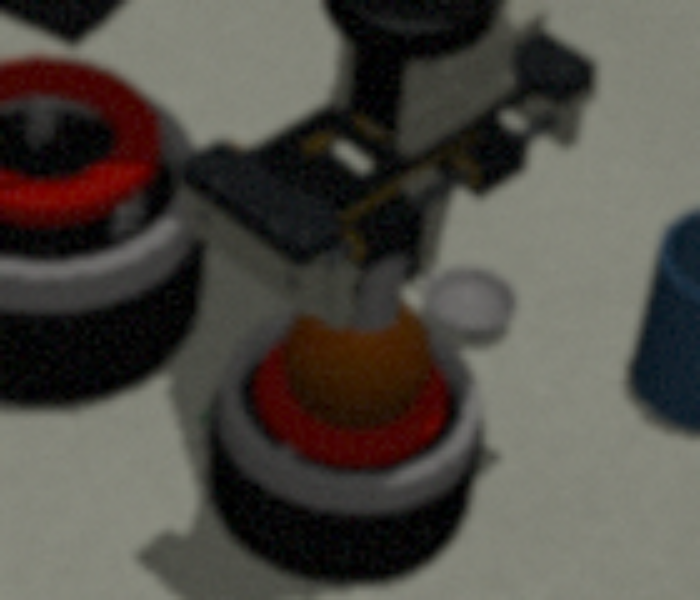

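The flask is seated upright in the ring at about (355,370). The ring is sunk to skirt level, and the force rose sharply with no further travel, so it is on its stop.

```bash
python3 -c "
from plant import r
print(r.close_job())"
```

```text
the job is handed in; nothing more can be done
None
```

I handed the job in with the amber flask upright in the smaller grinder's red ring, pressed to the stop with about 23 N and still gripped; the hand-in returned no verdict, and no other object was touched.

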